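# Lay out a painter's place for the class

## Robot

A 6-joint arm with a two-finger parallel gripper is mounted at the origin on the work surface. World frame = base frame: x ahead of the robot, y to its left, z up, the work surface at z = 0. Lengths are in m, angles in rad, forces in N, time in s.
With the tool pointing down it reaches from about 0.4 to 0.925 m from the base axis. Payload 12.5 kg.
Tool frame: the origin (TCP) lies midway between the tips of the shut fingers; the grasp point (between the pads) lies 19 mm behind it; z points along the fingers, y is the line along which they close (so a half turn about z gives the same grasp; the last joint's range is limited). The gripper opens to 95 mm and grips with 3 to 60 N. Pads are 20 mm wide; open, the fingers measure 119 mm over their backs; the gripper's body (75 mm by 180 mm) begins 59 mm behind the grasp point.
Start: joints at [1.046, 0.491, 1.559, -0, 1.092, -0.106], TCP at [0.254, 0.571, 0.184] pointing down, gripper open.
Joint ranges: [-3.1, 3.1], [-0.84, 2.19], [0.05, 2.79], [-1.13, 4.28], [0.06, 2.93], [-2.69, 2.69]. Speed limits (rad/s): [2.22, 2.22, 2.79, 3.14, 3.14, 3.14].

## Interface

Orientations are given as a rotation vector (axis times angle).
In Python, from bench import telemetry, vision, ctrl gives the robot as it stands.
- The arm moves only by the tool step_arm, never from a script. Its argument "motion" is a list of rows, each a list of 3 entries, a list of its own where there are three numbers: the shift along the world's x, y, z normalised to -1 to 1, where 1 is 30 mm, then the turn, a rotation vector about the world's x, y, z normalised to -1 to 1, where 1 is 0.1 rad, then the opening, from -1 (shut) to 1 (fully open), so that 0 is half open. In form: [[[x, y, z], [wx, wy, wz], jaw], ...]. A call has 1 to 5 rows; each row shifts and turns the commanded pose from where the row before left it; what a row does not reach is not made up. A row lasts 1/10 s, in which the tool goes at most 50 mm and 8.59 degrees, less where a joint would pass 70% of its speed; a pose out of reach is approached as far as the arm can. A call with a number of a shift or a turn outside -1 to 1 is refused whole. A call with a gripper value outside its range is refused whole. The fingers move at their own pace and stop on an object; the grip force is fixed at half the most. Time passes only in rows, so rows that do not move let the fingers close. It gives the time, the measured TCP pose, the force, the opening and the grip force at its end, in the units of the state.
- telemetry.state(): the state, without advancing time (a new reading comes with each control period).
- vision.capture(name): name is "side" or "top" or "wrist"; returns the picture (420x560x3 uint8, red, green, blue); there is no depth.
- vision.camera_model(name): a dict with "fx", "fy", "cx", "cy" (pixels), "extrinsics" (4x4, takes a point from camera to world coordinates). Camera axes: x right, y down, z forward; pixel columns grow to the right and rows downward; lengths in m; the calibration is good to about 2 mm. A picture is of the moment at which its call begins: read the wrist's pose just before it. camera_model takes no time and is no camera call; for the wrist camera it gives the pose at the moment of the call.
- ctrl.close_job(): hands the job in; it is judged then, once.
Trained networks look in the newest picture that a camera, given by its name, has taken for a name from the list of things; names that differ only in an ending like _2 or _b are one class to them, and where a whole thing is asked for, a point or a joint stands for the part that bears it (a point fixed in the world has none). Each returns a list of dicts, best first, with "confidence" (0 to 1); they miss things now and then, are a little off and sometimes report something else, mostly with a low value. They report only what shows in the picture. A call takes as long as a camera call. They do not tell look-alikes from the thing itself.
- vision.find_in(camera, target): "box" ([left, top, width, height] in pixels, round what is visible of it).
The state is a dict: "t": time; "q": joint angles; "dq": joint speeds; "tau": joint torques, N m; "eef_pos": TCP position; "orientation": TCP orientation; "wrist_force": force on the tool from outside, world axes, zero at the start; "ft_torque": the same for the moment, N m; "grip_width": finger opening in m; "finger_force": force on a finger pad.
Only numpy, scipy, OpenCV 4.12 (cv2) and the standard library are available. Lean on these libraries where they do the work, as an engineer would, in place of code of your own. Each camera call takes 0.05 s, during which the arm holds its last target. There are 200 camera calls.

## Task

Lay out the painter's place on the plywood board: stand the squat paint tub in the middle of the cork coaster and the small lidded pot in the middle of the tub's lid, and stand the white bottle upright on the board midway between the coaster and the steel rinsing pot. Lay the wide brush on the brush rest in the free place to the left of the thin brush (as the robot sees it), across both bars with its bristles pointing away from the robot and its length about centred on the rest. Let go of everything, and leave the thin brush and the white saucer where they are.

Things in the scene. Friction and masses are not known exactly. Their poses are not given: they have to be found in the camera images.
- tub: squat closed paint tub, white plastic with a flat grey lid: round, 60 mm across the lid (54 mm at the foot), 42 mm high (the lid is the top 12 mm), about 150 g, loose on the table. Origin at the centre of its underside, z up.
- small_pot: small round pot of clear glass with a black screw lid, 34 mm across the lid (32 mm below it), 34 mm high (the lid is the top 12 mm), about 60 g, loose on the table. Origin at the centre of its underside, z up.
- bottle: slim white plastic bottle with a white cap, body 48 mm in diameter, 90 mm high in all; the straight-sided body reaches to 60 mm, the shoulder narrows above it; about 120 g, standing loose on the table. Origin at the centre of its underside, z up.
- wide_brush: wide flat paintbrush, rigid, about 50 g, lying on the table, bristles roughly away from the robot: wooden handle 130 long, 22 wide, 10 thick; steel ferrule 22 long, 34 wide, 12 thick; brown bristles 48 long, 36 wide, 9 thick (mm). Origin on its flat underside where handle meets ferrule; x points to the bristles' end (+70), handle end at -130, so mid-length, a good grip, is x = -30; z up.
- board: flat plywood board fixed on the table, 110 mm (its x) by 360 mm (its y), 6 mm thick. Origin at the centre of its underside, which is also the point midway between the coaster and the rinsing pot; these two stand on it 115 mm either side of the middle along its y axis, either way round.
- coaster: round cork coaster fixed on the board, 88 mm in diameter, 4 mm thick; its top is 10 mm above the table. Origin at the centre of its underside, z up.
- rinse_pot: open steel rinsing pot, empty, fixed on the board, 72 mm across the rim, 65 mm high. Origin at the centre of its underside, z up. Stays where it is.
- rest: grey brush rest fixed on the table: two bars along its y, 134 long, 12 wide, at x = -50 and +50, tops 28 above the table, open between. On each bar 3 steel pins, 6 thick, 14 tall, at y = -60, 0, +60 part two places: middle y = +30 (left, free) and -30 (right, thin brush) (mm). Origin on the table under its middle; x points away from the robot (within 17 degrees), y left, z up.
- thin_brush: thin paintbrush, 172 mm long and 8 mm wide, lying loose across the rest in its right place, bristles away from the robot, to be left there. Origin on its underside 120 mm from the handle's end; x points to the bristles.
- saucer: white ceramic saucer, 80 mm across, 14 mm high, loose on the table beyond the board, to be left alone. Origin at the centre of its underside.
Not all that is in view belongs to the job. What is shaped like the tub but blue or green is not meant.

How it is judged:
By the outcome, as a careful person would: the job done as asked, in the order asked, and still so for the second after the job is handed in, with the robot touching nothing.
It also fails if it takes over 99 s, if anything falls off the work surface, if the arm or the gripper's body presses on something with over 40 N, if the wrist force passes 120 N, or if a joint passes its speed limit or range.

## Working session

There is one attempt and no reset: what is moved stays moved. The work goes in short steps, Python scripts to look and compute and a tool call to move; the robot and the scene stay as the last step left them, time stands still between calls to the robot, and variables do not carry over. Pictures are saved under pics/ and viewed, at most 14 in all, crops included, and the job is handed in when it is done.

Besides the shell and the picture viewer there is one more tool, called after ">>>" as name(argument=value, ...) on one line, values as JSON. step_arm: Moves the arm, as the interface text tells. Scaled input: -1 to 1 covers 30 mm each way for a shift and 0.1 rad each way for a turn. Its arguments: {"type":"object","properties":{"motion":{"type":"array"}},"required":["motion"]}

```bash
ls; mkdir -p pics; cat > h.py <<'E'
import numpy as np,cv2
from bench import telemetry,vision,ctrl
def save(n,f,crop=None,s=1):
    im=vision.capture(n)[:,:,::-1]
    o=im if crop is None else im[crop[1]:crop[3],crop[0]:crop[2]]
    cv2.imwrite('pics/'+f,cv2.resize(o,None,fx=s,fy=s)); return im
def ray(n,u,v,z,M=None):
    m=M or vision.camera_model(n);T=np.array(m['extrinsics'])
    d=T[:3,:3]@np.array([(u-m['cx'])/m['fx'],(v-m['cy'])/m['fy'],1]);o=T[:3,3]
    return (o+d*(z-o[2])/d[2])
def proj(n,P,M=None):
    m=M or vision.camera_model(n);T=np.array(m['extrinsics'])
    c=(np.array(P)-T[:3,3])@T[:3,:3]
    return c[...,:2]/c[...,2:]*[m['fx'],m['fy']]+[m['cx'],m['cy']]
E
python3 - <<'E'
from h import *
np.set_printoptions(precision=3,suppress=True)
for n in('top','side'):
    save(n,n+'0.png',s=1.4)
    m=vision.camera_model(n);print(n,m['fx'],np.array(m['extrinsics']))
    for k in 'tub small_pot bottle wide_brush board coaster rinse_pot rest thin_brush saucer'.split():
        for r in vision.find_in(n,k)[:3]:
            b=r['box'];c=(b[0]+b[2]/2,b[1]+b[3]/2)
            print(k,round(r['confidence'],2),np.round(b),ray(n,*c,0.02)[:2])
print(telemetry.state())
E
```

```text
pics
top 531.938599702546 [[-0.004 -0.982  0.19   0.302]
 [-1.     0.004  0.001 -0.023]
 [-0.002 -0.19  -0.982  1.324]
 [ 0.     0.     0.     1.   ]]
tub 0.82 [332. 245.  29.  30.] [ 0.431 -0.17 ]
tub 0.72 [357. 284.  30.  26.] [ 0.34  -0.229]
tub 0.62 [305. 284.  24.  21.] [ 0.346 -0.098]
small_pot 0.52 [196. 256.  10.  11.] [0.426 0.185]
bottle 0.65 [266. 238.  20.  25.] [0.452 0.   ]
bottle 0.25 [310. 186.  36.  37.] [ 0.567 -0.129]
wide_brush 0.79 [395. 205.  35.  76.] [ 0.471 -0.335]
board 0.77 [214. 167. 142.  65.] [ 0.582 -0.021]
coaster 0.9 [313. 189.  32.  32.] [ 0.567 -0.131]
rinse_pot 0.98 [221. 171.  29.  32.] [0.615 0.104]
rest 0.86 [112. 206.  55.  51.] [0.501 0.341]
rest 0.71 [195. 254.  12.  16.] [0.427 0.185]
thin_brush 0.82 [148. 201.  10.  65.] [0.497 0.306]
saucer 0.82 [234. 120.  30.  31.] [0.75  0.071]
side 488.023491335891 [[ 0.77  -0.376  0.515  0.036]
 [-0.638 -0.468  0.611 -0.643]
 [ 0.011 -0.799 -0.601  0.631]
 [ 0.     0.     0.     1.   ]]
tub 0.84 [257. 256.  39.  42.] [ 0.428 -0.164]
tub 0.79 [232. 299.  37.  44.] [ 0.335 -0.215]
tub 0.57 [198. 259.  3
[... 266 characters left out ...]
.555 -0.147]
rinse_pot 0.69 [248. 153.  35.  38.] [0.628 0.122]
rinse_pot 0.57 [168. 183.  18.  20.] [0.425 0.174]
rinse_pot 0.47 [145. 140.  58.  28.] [0.504 0.327]
rest 0.93 [134. 133.  71.  46.] [0.491 0.326]
saucer 0.85 [305. 159.  28.  17.] [0.739 0.056]
{'t': 1.1, 'q': array([ 1.046,  0.491,  1.559, -0.   ,  1.092, -0.106]), 'dq': array([-0.002,  0.001,  0.   , -0.001, -0.   ,  0.001]), 'tau': array([ -0.   , -61.248, -25.843,   0.069,   0.045,   0.   ]), 'eef_pos': array([0.254, 0.571, 0.184]), 'orientation': array([0.653, 3.073, 0.   ]), 'wrist_force': array([-0.556, -0.38 , -0.098]), 'ft_torque': array([-0.029, -0.048, -0.03 ]), 'finger_force': 0.0, 'grip_width': 0.0948187161674868}
```

View pics/top0.png

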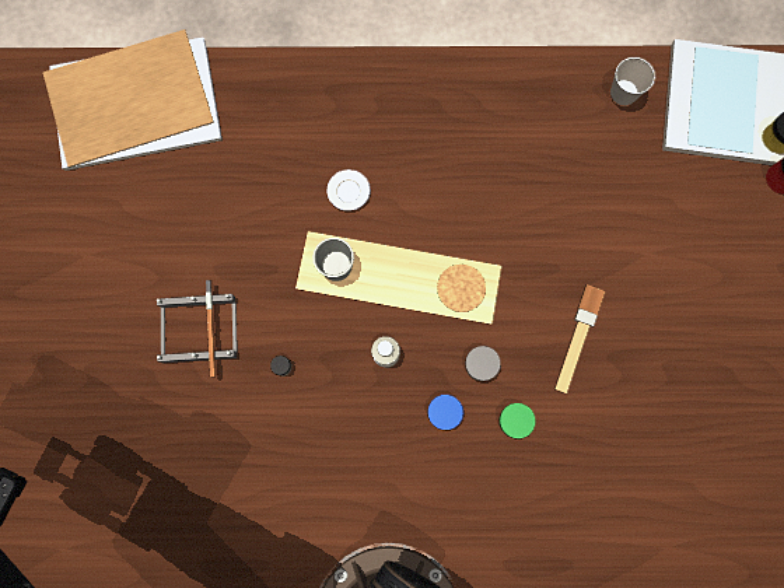

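View pics/side0.png

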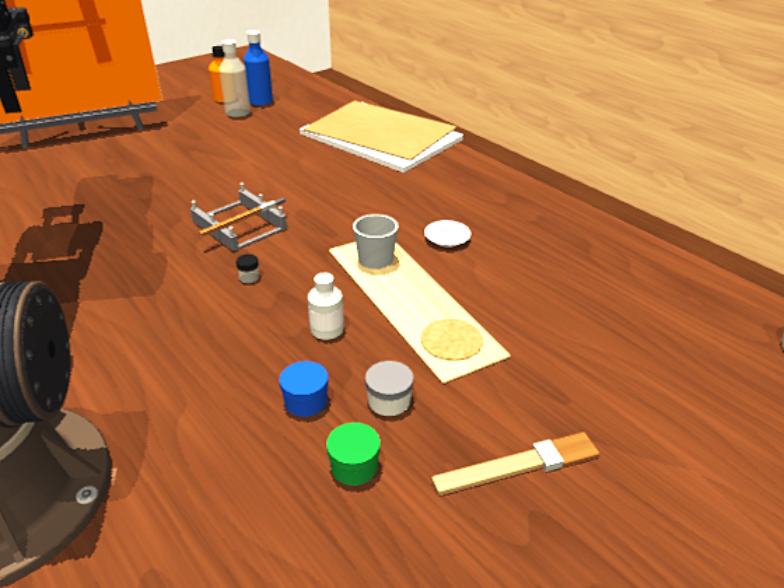

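The grey-lidded tub is at (345,259) in native top pixels, with blue and green decoys in front of it. The small pot is at (200,261), the bottle at (275,250), the coaster at (330,205) and the rinsing pot at (239,185). The wide brush runs from (401,279) to (425,206). The rest is at left, with the thin brush in its right place.

```bash
python3 - <<'E'
from h import *
np.set_printoptions(precision=3,suppress=True)
def p(u,v,z): return ray('top',u/1.4,v/1.4,z)[:2]
for n,u,v,z in [('tub',483,363,.042),('pot',281,365,.034),('bottlecap',385,348,.09),('coaster',461.5,288,.01),('rinse rim',334,258,.071),
 ('bA',308,232,.006),('bB',500,265,.006),('bC',492,323,.006),('bD',296,289,.006),('hand',562,391,.01),('ferr',584,320,.01),('brist',595,287,.009),
 ('p1',160,301,.042),('p2',193,298,.042),('p3',232,296,.042),('p4',160,357,.042),('p5',193,355,.042),('p6',234,353,.042),('thin0',212,376,.03),('thin1',209,282,.03),('saucer',348,190,.01)]:
    print(n,p(u,v,z))
m=vision.camera_model('side')
for n,k,z in [('tub','tub',.021),('pot','small_pot',.017),('bottle','bottle',.045)]:
    r=vision.find_in('side',k)[0]['box'];print(n,ray('side',r[0]+r[2]/2,r[1]+r[3]/2,z)[:2])
w=vision.camera_model('wrist');T=np.array(w['extrinsics']);print(w['fx'],T)
E
```

```text
tub [ 0.429 -0.165]
pot [0.428 0.184]
bottlecap [0.45  0.003]
coaster [ 0.568 -0.133]
rinse rim [0.609 0.091]
bA [0.674 0.146]
bB [ 0.611 -0.204]
bC [ 0.504 -0.187]
bD [0.568 0.165]
hand [ 0.383 -0.306]
ferr [ 0.509 -0.351]
brist [ 0.569 -0.374]
p1 [0.54  0.398]
p2 [0.545 0.34 ]
p3 [0.549 0.272]
p4 [0.442 0.392]
p5 [0.445 0.335]
p6 [0.448 0.265]
thin0 [0.41  0.304]
thin1 [0.576 0.317]
saucer [0.753 0.073]
tub [ 0.428 -0.165]
pot [0.429 0.181]
bottle [ 0.451 -0.004]
366.04576282862683 [[ 0.405  0.887  0.22   0.194]
 [ 0.914 -0.394 -0.097  0.598]
 [-0.     0.24  -0.971  0.385]
 [ 0.     0.     0.     1.   ]]
```

>>> step_arm(motion=[[[0.3,-1,0],[0,0,0],1],[[0.3,-1,0],[0,0,0],1],[[0.3,-1,0],[0,0,0],1],[[0.3,-1,0],[0,0,0],1],[[0.3,-1,0],[0,0,0],1]])

```text
t: 1.75
eef_pos: [0.2993, 0.4198, 0.1836]
orientation: [0.653, 3.073, 0.0]
wrist_force: [0.7, -0.9, 0.2]
grip_width: 0.095
finger_force: 0.0
```

>>> step_arm(motion=[[[0.6,-1,0],[0,0,0.84],1],[[0.6,-1,0],[0,0,0.84],1],[[0.6,-1,0],[0,0,0.84],1],[[0.6,-1,0],[0,0,0.84],1],[[0.6,-1,0],[0,0,0.83],1]])

```text
t: 2.25
eef_pos: [0.3897, 0.2698, 0.1838]
orientation: [-0.006, 3.141, 0.0]
wrist_force: [0.2, 0.0, -0.5]
grip_width: 0.0949
finger_force: 0.0
```

>>> step_arm(motion=[[[0.3,-1,0],[0,0,0],1],[[0.3,-1,0],[0,0,0],1],[[0.3,-1,0],[0,0,0],1],[[0.3,-1,0],[0,0,0],1],[[0.1,-1,0],[0,0,0],1]])

```text
t: 2.75
eef_pos: [0.4288, 0.1197, 0.1837]
orientation: [-0.0, 3.141, 0.0]
wrist_force: [0.9, 1.3, -0.2]
grip_width: 0.0951
finger_force: 0.0
```

>>> step_arm(motion=[[[0,-1,0],[0,0,0],1],[[0,-1,0],[0,0,0],1],[[0,-1,0],[0,0,0],1],[[0,-1,0],[0,0,0],1],[[0,-1,0],[0,0,0],1]])

```text
t: 3.25
eef_pos: [0.4281, -0.0302, 0.1838]
orientation: [-0.0, 3.141, -0.0]
wrist_force: [0.7, -0.3, 0.6]
grip_width: 0.0952
finger_force: 0.0
```

>>> step_arm(motion=[[[0,-1,0],[0,0,0],1],[[0,-1,-0.5],[0,0,0],1],[[0,-1,-0.5],[0,0,0],1],[[0,-1,-0.5],[0,0,0],1],[[0,-0.5,-0.5],[0,0,0],1]])

```text
t: 3.75
eef_pos: [0.4283, -0.1661, 0.1231]
orientation: [0.002, 3.141, -0.001]
wrist_force: [0.4, 0.0, 0.2]
grip_width: 0.0948
finger_force: 0.0
```

```bash
python3 - <<'E'
from h import *
np.set_printoptions(precision=3,suppress=True)
s=telemetry.state();print(s['eef_pos'],s['orientation'],s['q'])
save('wrist','w1.png')
for r in vision.find_in('wrist','tub')[:3]:
    b=r['box'];print(r, ray('wrist',b[0]+b[2]/2,b[1]+b[3]/2,.038)[:2])
print(proj('wrist',np.array([.429,-.165,.042])))
E
```

```text
[ 0.428 -0.166  0.123] [ 0.002  3.141 -0.001] [-0.514  0.342  2.023 -0.     0.776 -2.083]
{'box': [171.7, 31.3, 81.5, 88.9], 'confidence': 0.92} [ 0.33  -0.219]
{'box': [329.2, 54.0, 90.3, 83.3], 'confidence': 0.87} [ 0.345 -0.099]
{'box': [253.1, 168.1, 76.4, 76.0], 'confidence': 0.75} [ 0.429 -0.161]
[286.382 206.965]
```

View pics/w1.png

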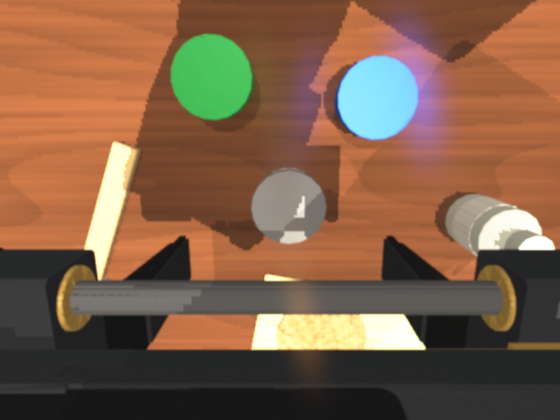

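The wrist view shows the grey lid centred at (289,206) between the fingers, where the estimate predicted it, so I descend and grip.

>>> step_arm(motion=[[[0,0.06,-0.9],[0,0,0],1],[[0,0,-0.9],[0,0,0],1],[[0,0,-0.9],[0,0,0],1],[[0,0,-0.9],[0,0,0],1],[[0,0,0],[0,0,0],0.3]])

```text
t: 4.35
eef_pos: [0.4272, -0.1609, 0.014]
orientation: [0.001, -3.138, -0.003]
wrist_force: [-0.8, -0.1, 0.3]
grip_width: 0.0913
finger_force: 0.0
```

>>> step_arm(motion=[[[0,0,0],[0,0,0],-1],[[0,0,0],[0,0,0],-1],[[0,0,0],[0,0,0],-1],[[0,0,0],[0,0,0],-1],[[0,0,0],[0,0,0],-1]])

```text
t: 4.85
eef_pos: [0.4284, -0.1623, 0.0161]
orientation: [-0.0, 3.141, -0.001]
wrist_force: [-0.2, -0.2, 0.3]
grip_width: 0.0527
finger_force: 0.0
```

>>> step_arm(motion=[[[0,0,0],[0,0,0],-1],[[0,0,0],[0,0,0],-1],[[0,0,0.5],[0,0,0],-1],[[0,0,0.9],[0,0,0],-1],[[0,0,0.6],[0,0,0],-1]])

```text
t: 5.35
eef_pos: [0.4282, -0.1622, 0.0766]
orientation: [-0.0, 3.141, 0.0]
wrist_force: [0.1, 0.0, 0.3]
grip_width: 0.0123
finger_force: 0.0
```

```bash
python3 - <<'E'
from h import *
np.set_printoptions(precision=3,suppress=True)
s=telemetry.state();print(s['eef_pos'],s['grip_width'],s['finger_force'])
save('wrist','w2.png')
for c in('coaster','board','rinse_pot'):
  for r in vision.find_in('wrist',c)[:2]:
    b=r['box'];print(c,r, ray('wrist',b[0]+b[2]/2,b[1]+b[3]/2,.01)[:2])
im=vision.capture('top')
# coaster by colour: fit
for r in vision.find_in('top','coaster')[:1]+vision.find_in('top','rinse_pot')[:1]: print(r)
cv2.imwrite('pics/t2.png',cv2.resize(im[150:240,200:370,::-1],None,fx=4,fy=4,interpolation=cv2.INTER_CUBIC))
E
```

```text
[ 0.428 -0.162  0.077] 0.012282815538547884 0.0
coaster {'box': [278.0, 328.1, 30.7, 21.5], 'confidence': 0.88} [ 0.54  -0.157]
board {'box': [264.7, 312.9, 281.0, 37.5], 'confidence': 0.72} [ 0.532 -0.065]
{'box': [311.3, 188.6, 34.9, 34.8], 'confidence': 0.65}
{'box': [222.9, 172.6, 24.5, 30.9], 'confidence': 0.57}
```

View pics/t2.png

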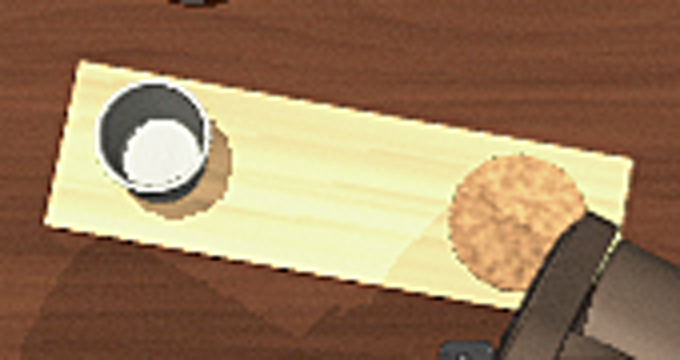

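The fingers shut to 12 mm with no force, so the grasp missed. I'll check the wrist picture.

View pics/w2.png

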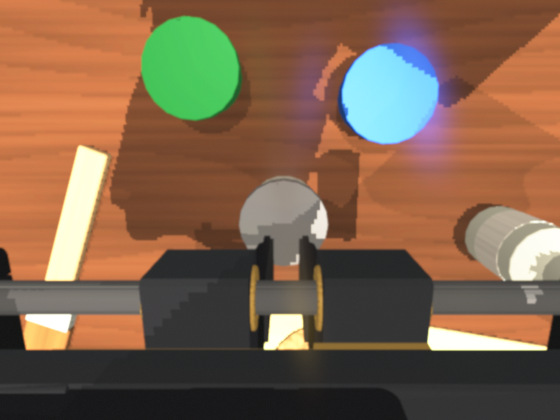

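```bash
python3 - <<'E'
from h import *
np.set_printoptions(precision=3,suppress=True)
s=telemetry.state();w=vision.camera_model('wrist');print(s,'\n',np.array(w['extrinsics']),w['cx'],w['cy'])
p=s['eef_pos'];print('tcp',proj('wrist',np.array([p+[0,d,0] for d in(-.006,0,.006)])))
print('tub',proj('wrist',np.array([[.429,-.164,.042],[.429,-.164,0]])))
save('side','s2.png',(150,120,400,340),3)
for r in vision.find_in('side','tub')[:3]:
    b=r['box'];print(r, ray('side',b[0]+b[2]/2,b[1]+b[3]/2,.021)[:2])
E
```

```text
{'t': 5.7, 'q': array([-0.507,  0.422,  2.074,  0.   ,  0.647, -2.078]), 'dq': array([-0.001,  0.002,  0.   , -0.001,  0.003,  0.   ]), 'tau': array([  0.025, -47.185, -15.972,  -0.043,   0.049,   0.   ]), 'eef_pos': array([ 0.428, -0.162,  0.075]), 'orientation': array([ 0.   , -3.14 , -0.001]), 'wrist_force': array([-0.351,  0.144, -0.876]), 'ft_torque': array([ 0.006,  0.04 , -0.039]), 'finger_force': 0.0, 'grip_width': 0.0005205185095079206} 
 [[-0.002  0.971  0.239  0.362]
 [ 1.     0.001  0.001 -0.162]
 [ 0.     0.239 -0.971  0.276]
 [ 0.     0.     0.     1.   ]] 285.8431767279458 208.95384932339576
tcp [[275.951 236.874]
 [286.356 236.888]
 [296.761 236.902]]
tub [[283.231 223.271]
 [283.59  208.283]]
{'box': [258.4, 259.6, 33.6, 37.9], 'confidence': 0.72} [ 0.425 -0.166]
{'box': [233.4, 302.0, 36.6, 41.2], 'confidence': 0.68} [ 0.333 -0.219]
{'box': [194.7, 257.1, 37.9, 39.5], 'confidence': 0.62} [ 0.343 -0.094]
```

View pics/s2.png

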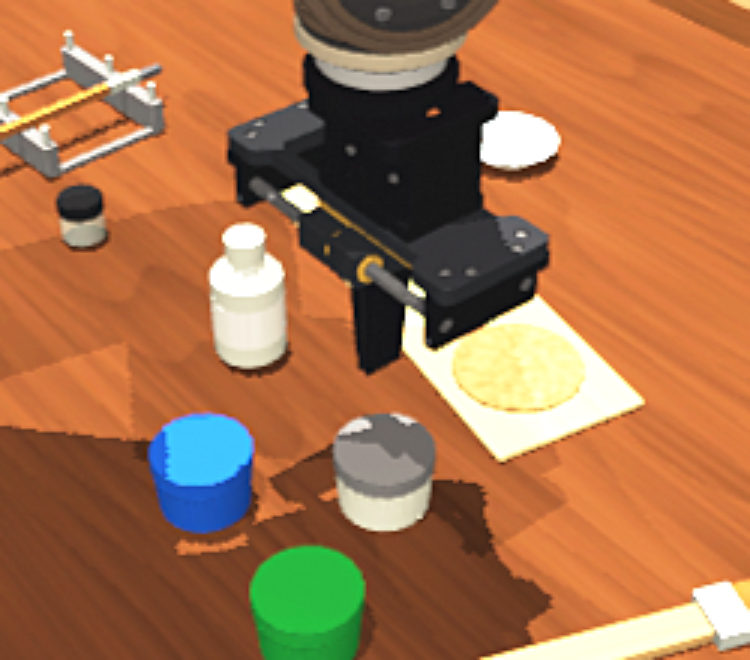

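```bash
python3 - <<'E'
from h import *
np.set_printoptions(precision=3,suppress=True)
p=telemetry.state()['eef_pos']
for z in(0,.019,.04,.06): print(z,(proj('side',p+[0,0,z])-[150,120])*3)
for z in(.06,.08,.1,.12,.14): print(z,ray('side',150+375/3,120+368/3,z))
E
```

```text
0 [375.783 401.318]
0.019 [375.878 375.935]
0.04 [375.987 347.043]
0.06 [376.093 318.673]
0.06 [ 0.457 -0.126  0.06 ]
0.08 [ 0.442 -0.144  0.08 ]
0.1 [ 0.427 -0.162  0.1  ]
0.12 [ 0.413 -0.18   0.12 ]
0.14 [ 0.398 -0.198  0.14 ]
```

The side view puts the real fingertips about 25 mm higher than the reported TCP. The lateral position agrees, and the fingers must have skimmed just over the lid. I'll open and go lower in small, force-checked steps.

>>> step_arm(motion=[[[0,0,0],[0,0,0],0.9],[[0,0,0],[0,0,0],0.9],[[0,0,0],[0,0,0],0.9],[[0,0,0],[0,0,0],0.9],[[0,0,0],[0,0,0],0.9]])

```text
t: 6.3
eef_pos: [0.4282, -0.1622, 0.0756]
orientation: [-0.0, 3.142, 0.0]
wrist_force: [-1.0, 0.3, -0.3]
grip_width: 0.0352
finger_force: 0.0
```

>>> step_arm(motion=[[[0,-0.06,0],[0,0,0],0.9],[[0,0,0],[0,0,0],0.9],[[0,0,0],[0,0,0],0.9],[[0,0,0],[0,0,0],0.9],[[0,0,0],[0,0,0],0.9]])

```text
t: 6.8
eef_pos: [0.4281, -0.164, 0.0756]
orientation: [0.0, -3.142, -0.0]
wrist_force: [0.1, 0.6, -0.2]
grip_width: 0.075
finger_force: 0.0
```

>>> step_arm(motion=[[[0,0,-0.6],[0,0,0],0.9],[[0,0,-0.6],[0,0,0],0.9],[[0,0,-0.6],[0,0,0],0.9],[[0,0,-0.4],[0,0,0],0.9],[[0,0,0],[0,0,0],0.9]])

```text
t: 7.3
eef_pos: [0.4276, -0.1637, 0.0084]
orientation: [0.0, -3.139, -0.002]
wrist_force: [0.8, 0.6, 0.3]
grip_width: 0.0903
finger_force: 0.0
```

>>> step_arm(motion=[[[0,0,-0.2],[0,0,0],0.9],[[0,0,-0.2],[0,0,0],0.9],[[0,0,-0.1],[0,0,0],0.9],[[0,0,0],[0,0,0],0.9]])

```text
t: 7.7
eef_pos: [0.4281, -0.1639, -0.0056]
orientation: [0.0, -3.141, -0.0]
wrist_force: [-0.8, 0.2, -0.5]
grip_width: 0.09
finger_force: 0.0
```

```bash
python3 - <<'E'
from h import *
np.set_printoptions(precision=3,suppress=True)
s=telemetry.state();print(s['eef_pos'],s['wrist_force'],s['grip_width'])
save('side','s3.png',(190,170,340,290),5)
p=s['eef_pos'];print((proj('side',np.array([p+[0,d,z] for d in(-.045,.045) for z in(0,.025)]))-[190,170])*5)
E
```

```text
[ 0.428 -0.164 -0.006] [-0.785  0.18  -0.51 ] 0.09004302589427766
[[510.92  661.408]
 [512.647 611.184]
 [353.02  520.028]
 [351.975 470.524]]
```

View pics/s3.png

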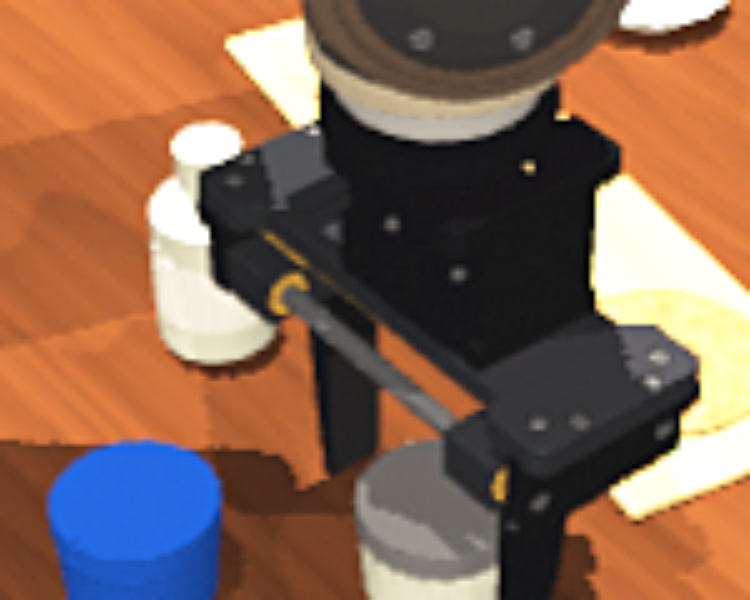

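The tip ends at about (335,475), which confirms the 25 mm offset. The tub lid sits between the fingers, so I go 7 mm lower and grip.

>>> step_arm(motion=[[[0,0,-0.25],[0,0,0],0.9],[[0,0,0],[0,0,0],-1],[[0,0,0],[0,0,0],-1],[[0,0,0],[0,0,0],-1],[[0,0,0],[0,0,0],-1]])

```text
t: 8.25
eef_pos: [0.4282, -0.164, -0.0128]
orientation: [-0.0, 3.141, 0.0]
wrist_force: [1.3, -0.5, 0.4]
grip_width: 0.0641
finger_force: 0.0
```

>>> step_arm(motion=[[[0,0,0],[0,0,0],-1],[[0,0,0],[0,0,0],-1],[[0,0,0],[0,0,0],-1]])

```text
t: 8.55
eef_pos: [0.4282, -0.164, -0.0128]
orientation: [-0.0, 3.141, -0.0]
wrist_force: [-0.2, 0.2, 1.8]
grip_width: 0.0592
finger_force: 30.0
```

The tub is gripped at 59 mm with 30 N. The board centre comes out at (0.589, −0.020) and the coaster at (0.5685, −0.133), which agrees with the corners and the direct measurement. Carrying it over.

>>> step_arm(motion=[[[0,0,0.6],[0,0,0],-1],[[0,0,0.8],[0,0,0],-1],[[0.6,0.2,0],[0,0,0],-1],[[1,0.2,0],[0,0,0],-1],[[1,0.2,0],[0,0,0],-1]])

```text
t: 9.05
eef_pos: [0.507, -0.1458, 0.0293]
orientation: [0.001, 3.142, 0.0]
wrist_force: [1.0, -1.4, -0.7]
grip_width: 0.0594
finger_force: 30.0
```

>>> step_arm(motion=[[[1,0.2,0],[0,0,0],-1],[[0.9,0.2,0],[0,0,0],-1],[[0.18,0.03,0],[0,0,0],-1],[[0,0,0],[0,0,0],-1]])

```text
t: 9.45
eef_pos: [0.5684, -0.1327, 0.0285]
orientation: [0.002, -3.141, -0.001]
wrist_force: [-1.3, 0.5, -1.1]
grip_width: 0.0595
finger_force: 30.0
```

```bash
python3 - <<'E'
from h import *
np.set_printoptions(precision=3,suppress=True)
s=telemetry.state();print(s['eef_pos'],s['wrist_force'],s['grip_width'],s['finger_force'])
save('wrist','w4.png')
print(proj('wrist',np.array([[.5685,-.133,.01],[.5685-.044,-.133,.01],[.5685,-.177,.01],[.5685,-.089,.01]])))
p=s['eef_pos'];print('lid',proj('wrist',p+[0,0,.055]))
E
```

```text
[ 0.568 -0.133  0.029] [-1.275  0.516 -1.079] 0.05946233731301605 29.999772906303406
[[286.087 228.977]
 [286.241 158.462]
 [215.848 228.847]
 [356.314 229.107]]
lid [286.865 278.519]
```

View pics/w4.png

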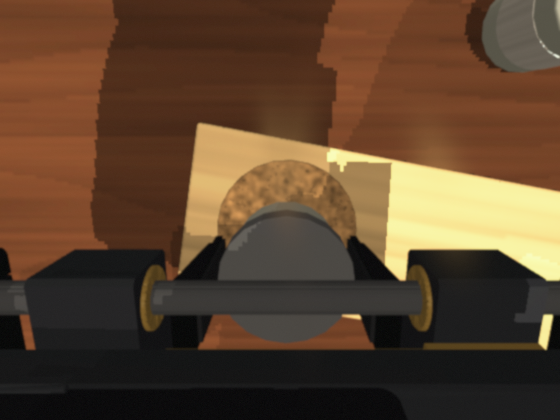

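The coaster edges are at 217/357 with the top at 159, as predicted, and the tub is centred over it. Lowering and releasing.

>>> step_arm(motion=[[[0,0,-0.5],[0,0,0],-1],[[0,0,-0.35],[0,0,0],-1],[[0,0,-0.18],[0,0,0],-1],[[0,0,0],[0,0,0],-1],[[0,0,0],[0,0,0],-1]])

```text
t: 10.0
eef_pos: [0.5684, -0.1332, -0.0017]
orientation: [-0.0, -3.141, -0.0]
wrist_force: [0.6, 0.5, -2.5]
grip_width: 0.0592
finger_force: 30.0
```

>>> step_arm(motion=[[[0,0,0],[0,0,0],0.5],[[0,0,0],[0,0,0],0.5],[[0,0,0],[0,0,0],0.5],[[0,0,0.5],[0,0,0],0.5],[[0,0,1],[0,0,0],0.5]])

```text
t: 10.5
eef_pos: [0.5675, -0.1327, 0.0422]
orientation: [0.0, -3.138, -0.002]
wrist_force: [0.4, 0.5, 1.9]
grip_width: 0.0713
finger_force: 0.0
```

>>> step_arm(motion=[[[0,0,1],[0,0,0],0],[[0,0,1],[0,0,0],0],[[-0.6,1,0.7],[0,0,0],0],[[-0.6,1,0],[0,0,0],0],[[-0.6,1,0],[0,0,0],0]])

```text
t: 11.0
eef_pos: [0.5141, -0.0423, 0.1251]
orientation: [0.001, 3.14, -0.0]
wrist_force: [0.5, 1.0, -0.9]
grip_width: 0.0478
finger_force: 0.0
```

```bash
python3 - <<'E'
from h import *
np.set_printoptions(precision=3,suppress=True)
print(telemetry.state()['eef_pos'])
for n in('top','wrist'):
  im=save(n,n+'5.png')
  for k,z in (('tub',.046),('small_pot',.03)):
   for r in vision.find_in(n,k)[:3]:
    b=r['box'];print(n,k,r,ray(n,b[0]+b[2]/2,b[1]+b[3]/2,z)[:2])
E
```

```text
[ 0.514 -0.042  0.125]
top tub {'box': [355.6, 286.9, 26.2, 24.4], 'confidence': 0.68} [ 0.334 -0.218]
top tub {'box': [323.2, 283.2, 11.1, 25.5], 'confidence': 0.54} [ 0.342 -0.124]
top small_pot {'box': [197.2, 252.3, 9.9, 18.5], 'confidence': 0.5} [0.426 0.181]
top small_pot {'box': [234.8, 120.4, 26.9, 29.3], 'confidence': 0.36} [0.748 0.072]
wrist tub {'box': [176.2, 0.0, 71.6, 23.4], 'confidence': 0.62} [ 0.377 -0.095]
wrist tub {'box': [148.6, 231.4, 67.6, 47.4], 'confidence': 0.6} [ 0.557 -0.128]
wrist tub {'box': [48.7, 0.0, 26.4, 4.7], 'confidence': 0.41} [ 0.371 -0.199]
wrist small_pot {'box': [535.5, 77.6, 21.2, 36.5], 'confidence': 0.84} [0.432 0.157]
```

>>> step_arm(motion=[[[-0.36,0.94,0],[0,0,0],0.3],[[-0.36,0.94,0],[0,0,0],0.3],[[-0.36,0.94,0],[0,0,0],0.3],[[-0.36,0.94,0],[0,0,0],0.3],[[-0.36,0.94,0],[0,0,0],0.3]])

```text
t: 11.8
eef_pos: [0.4608, 0.0982, 0.124]
orientation: [0.002, 3.141, 0.0]
wrist_force: [-0.1, 0.3, -0.2]
grip_width: 0.0618
finger_force: 0.0
```

>>> step_arm(motion=[[[-0.36,0.94,0],[0,0,0],0.3],[[-0.36,0.94,-0.5],[0,0,0],0.3],[[-0.36,0.94,-0.7],[0,0,0],0.3],[[0,0,-0.5],[0,0,0],0.3],[[0,0,0],[0,0,0],0.3]])

```text
t: 12.3
eef_pos: [0.4278, 0.1824, 0.0716]
orientation: [0.001, -3.139, 0.001]
wrist_force: [1.0, -0.3, 0.4]
grip_width: 0.0613
finger_force: 0.0
```

```bash
python3 - <<'E'
from h import *
np.set_printoptions(precision=3,suppress=True)
print(telemetry.state()['eef_pos'])
save('wrist','w6.png')
for r in vision.find_in('wrist','small_pot')[:3]:
    b=r['box'];print(r,ray('wrist',b[0]+b[2]/2,b[1]+b[3]/2,.025)[:2])
print(proj('wrist',np.array([.428,.1835,.034])))
E
```

```text
[0.428 0.182 0.072]
{'box': [270.6, 190.5, 44.6, 53.5], 'confidence': 0.8} [0.43  0.187]
[288.446 217.583]
```

View pics/w6.png

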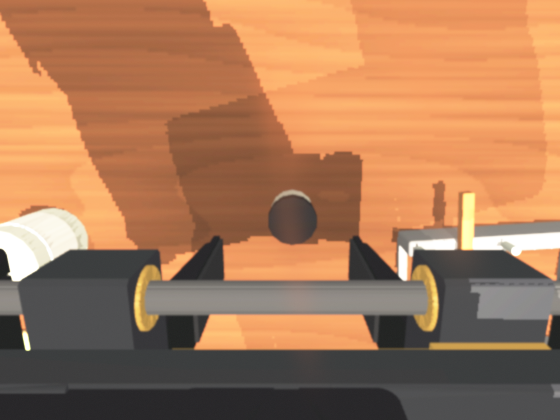

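The pot lid is at (292,218), 4 px right of the prediction, so I correct y by +4 mm and descend.

>>> step_arm(motion=[[[0,0.13,-0.8],[0,0,0],0.3],[[0,0,-0.8],[0,0,0],0.3],[[0,0,-0.8],[0,0,0],0.3],[[0,0,-0.35],[0,0,0],0.3],[[0,0,-0.17],[0,0,0],0.3]])

```text
t: 12.9
eef_pos: [0.4287, 0.1859, -0.0146]
orientation: [-0.001, -3.141, -0.0]
wrist_force: [0.6, -0.1, 0.6]
grip_width: 0.0616
finger_force: 0.0
```

>>> step_arm(motion=[[[0,0,0],[0,0,0],-1],[[0,0,0],[0,0,0],-1],[[0,0,0],[0,0,0],-1],[[0,0,0],[0,0,0],-1],[[0,0,0],[0,0,0],-1]])

```text
t: 13.4
eef_pos: [0.4285, 0.1865, -0.0139]
orientation: [-0.0, 3.141, 0.001]
wrist_force: [-0.6, 0.9, 6.8]
grip_width: 0.0332
finger_force: 30.0
```

>>> step_arm(motion=[[[0,0,0],[0,0,0],-1],[[0,0,0.3],[0,0,0],-1],[[0,0,0.7],[0,0,0],-1],[[0,0,1],[0,0,0],-1],[[0,0,1],[0,0,0],-1]])

```text
t: 13.9
eef_pos: [0.4277, 0.1863, 0.0769]
orientation: [0.0, -3.141, 0.0]
wrist_force: [0.0, -0.0, -0.1]
grip_width: 0.0333
finger_force: 30.0
```

>>> step_arm(motion=[[[0.42,-0.97,0.7],[0,0,0],-1],[[0.42,-0.97,0.7],[0,0,0],-1],[[0.42,-0.97,0],[0,0,0],-1],[[0.42,-0.97,0],[0,0,0],-1],[[0.42,-0.97,0],[0,0,0],-1]])

```text
t: 14.4
eef_pos: [0.4914, 0.0397, 0.1184]
orientation: [-0.0, 3.141, 0.0]
wrist_force: [0.0, -0.2, -1.4]
grip_width: 0.0326
finger_force: 30.0
```

>>> step_arm(motion=[[[0.42,-0.97,0],[0,0,0],-1],[[0.42,-0.97,0],[0,0,0],-1],[[0.42,-0.97,0],[0,0,0],-1],[[0.42,-0.97,0],[0,0,0],-1],[[0.42,-0.97,0],[0,0,0],-1]])

```text
t: 14.9
eef_pos: [0.5543, -0.1058, 0.1182]
orientation: [0.0, -3.142, -0.0]
wrist_force: [0.6, 0.7, -0.3]
grip_width: 0.0329
finger_force: 30.0
```

>>> step_arm(motion=[[[0.42,-0.95,-0.3],[0,0,0],-1],[[0.07,0,-0.5],[0,0,0],-1],[[0,0,-0.5],[0,0,0],-1],[[0,0,0],[0,0,0],-1],[[0,0,0],[0,0,0],-1]])

```text
t: 15.4
eef_pos: [0.5688, -0.133, 0.0791]
orientation: [0.001, -3.141, -0.0]
wrist_force: [0.2, 0.3, -0.2]
grip_width: 0.0329
finger_force: 30.0
```

```bash
python3 - <<'E'
from h import *
np.set_printoptions(precision=3,suppress=True)
p=telemetry.state()['eef_pos'];print(p)
save('wrist','w7.png')
c=np.array([.5685,-.133,0])
print('lid edges',proj('wrist',c+np.array([[0,0,.052],[-.03,0,.052],[0,-.03,.052],[0,.03,.052]])))
print('pot lid',proj('wrist',p+np.array([[0,0,.048],[-.017,0,.048]])), proj('wrist',p+[0,0,.014]))
E
```

```text
[ 0.569 -0.133  0.079]
lid edges [[286.298 222.756]
 [286.401 176.927]
 [240.085 222.665]
 [332.514 222.847]]
pot lid [[286.452 269.61 ]
 [286.539 233.568]] [286.393 244.341]
```

View pics/w7.png

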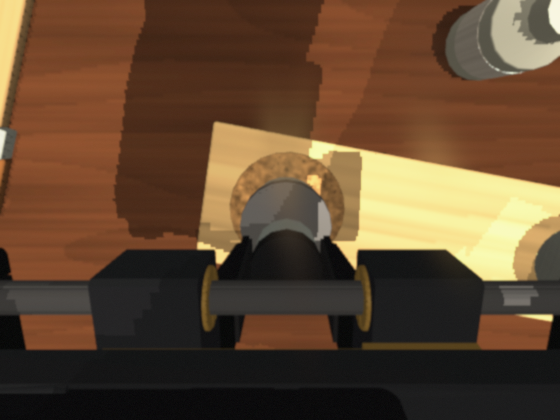

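The tub lid (edges at 241/331, top at 179) and the pot are concentric to about 1 mm. Lowering the pot 41 mm onto the lid.

>>> step_arm(motion=[[[0.02,0,-0.6],[0,0,0],-1],[[0,0,-0.4],[0,0,0],-1],[[0,0,-0.2],[0,0,0],-1],[[0,0,-0.15],[0,0,0],-1],[[0,0,0],[0,0,0],-1]])

```text
t: 15.95
eef_pos: [0.5696, -0.1331, 0.0382]
orientation: [-0.001, 3.141, 0.0]
wrist_force: [-0.4, 1.7, -0.5]
grip_width: 0.0333
finger_force: 30.0
```

```bash
python3 - <<'E'
from h import *
p=telemetry.state();print(p['eef_pos'],p['wrist_force'])
E
```

```text
[ 0.5696272  -0.13307959  0.03818269] [-0.43828728  1.69572959 -0.52900845]
```

>>> step_arm(motion=[[[0,0,-0.04],[0,0,0],-1],[[0,0,0],[0,0,0],0.1],[[0,0,0],[0,0,0],0.1],[[0,0,0],[0,0,0],0.1],[[0,0,0.3],[0,0,0],0.1]])

```text
t: 16.45
eef_pos: [0.5689, -0.1329, 0.0453]
orientation: [0.0, -3.14, -0.001]
wrist_force: [0.3, 0.1, 0.3]
grip_width: 0.0516
finger_force: 0.0
```

>>> step_arm(motion=[[[0,0,0.7],[0,0,0],0.1],[[0,0,1],[0,0,0],0.1],[[0,0,1],[0,0,0],0.5],[[-0.8,0.8,0.5],[0,0,0],0.6],[[-0.8,0.8,0],[0,0,0],0.6]])

```text
t: 16.95
eef_pos: [0.5219, -0.0851, 0.1443]
orientation: [0.001, 3.138, -0.002]
wrist_force: [0.5, 0.6, -0.2]
grip_width: 0.071
finger_force: 0.0
```

>>> step_arm(motion=[[[-0.8,0.8,0],[0,0,0],0.6],[[-0.8,0.8,0],[0,0,0],0.6],[[-0.8,0.7,0],[0,0,0],0.6],[[0,0.6,0],[0,0,0],0.6],[[0,0,0],[0,0,0],0.6]])

```text
t: 17.45
eef_pos: [0.4491, 0.0032, 0.1427]
orientation: [-0.003, 3.141, 0.0]
wrist_force: [-0.1, -0.8, 0.5]
grip_width: 0.076
finger_force: 0.0
```

```bash
python3 - <<'E'
from h import *
np.set_printoptions(precision=3,suppress=True)
p=telemetry.state()['eef_pos'];print(p)
save('wrist','w8.png')
for r in vision.find_in('wrist','bottle')[:3]:
    b=r['box'];print(r,ray('wrist',b[0]+b[2]/2,b[1]+b[3]/2,.045)[:2])
print('cap,base',proj('wrist',np.array([[.450,0,.09],[.45,0,0]])))
E
```

```text
[0.449 0.003 0.143]
{'box': [258.8, 170.8, 59.0, 63.6], 'confidence': 0.86} [0.452 0.004]
cap,base [[283.746 213.968]
 [284.337 189.973]]
```

View pics/w8.png

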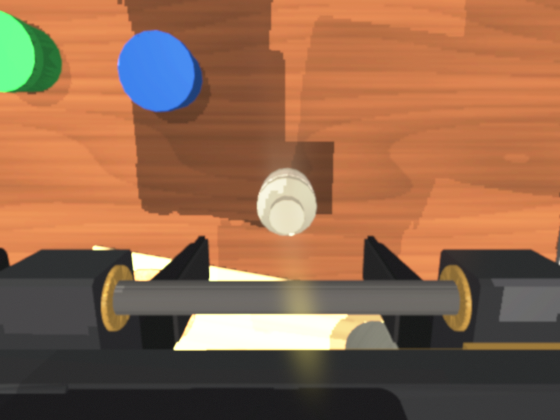

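The bottle cap is at (287,216), giving a position of about (0.4515, 0.002), between the fingers. I'll grip high on the straight body to keep the gripper body clear of the cap.

>>> step_arm(motion=[[[0.08,-0.03,-1],[0,0,0],0.6],[[0,0,-1],[0,0,0],0.6],[[0,0,-1],[0,0,0],0.6],[[0,0,-0.8],[0,0,0],0.6],[[0,0,-0.4],[0,0,0],0.6]])

```text
t: 18.05
eef_pos: [0.4516, 0.0002, 0.014]
orientation: [-0.001, -3.139, -0.001]
wrist_force: [-0.4, 0.6, -0.1]
grip_width: 0.0763
finger_force: 0.0
```

>>> step_arm(motion=[[[0,0,-0.1],[0,0,0],0.6],[[0,0,0],[0,0,0],-1],[[0,0,0],[0,0,0],-1],[[0,0,0],[0,0,0],-1],[[0,0,0],[0,0,0],-1]])

```text
t: 18.55
eef_pos: [0.4522, 0.001, 0.0135]
orientation: [-0.0, 3.14, -0.0]
wrist_force: [0.8, 0.4, 0.4]
grip_width: 0.0497
finger_force: 0.5
```

>>> step_arm(motion=[[[0,0,0],[0,0,0],-1],[[0,0,0],[0,0,0],-1]])

```text
t: 18.75
eef_pos: [0.4522, 0.001, 0.0134]
orientation: [-0.001, 3.14, -0.0]
wrist_force: [-0.9, 1.8, 6.5]
grip_width: 0.0473
finger_force: 30.0
```

>>> step_arm(motion=[[[0,0,0.5],[0,0,0],-1],[[0,0,0.9],[0,0,0],-1],[[0.6,-0.1,0],[0,0,0],-1],[[1,-0.15,0],[0,0,0],-1],[[1,-0.15,0],[0,0,0],-1]])

```text
t: 19.25
eef_pos: [0.5307, -0.0111, 0.0554]
orientation: [-0.001, 3.141, -0.0]
wrist_force: [-0.1, -0.0, -1.3]
grip_width: 0.0476
finger_force: 30.0
```

>>> step_arm(motion=[[[1,-0.15,0],[0,0,0],-1],[[0.6,-0.1,0],[0,0,0],-1],[[0.37,-0.05,0],[0,0,0],-1],[[0,0,0],[0,0,0],-1],[[0,0,0],[0,0,0],-1]])

```text
t: 19.75
eef_pos: [0.5879, -0.0198, 0.0546]
orientation: [0.001, -3.14, -0.0]
wrist_force: [-0.4, 1.2, -1.8]
grip_width: 0.0469
finger_force: 30.0
```

>>> step_arm(motion=[[[0,0,-0.5],[0,0,0],-1],[[0,0,-0.35],[0,0,0],-1],[[0,0,-0.25],[0,0,0],-1],[[0,0,0],[0,0,0],-1]])

```text
t: 20.15
eef_pos: [0.5881, -0.0198, 0.0209]
orientation: [0.0, -3.14, -0.001]
wrist_force: [-0.2, 0.4, -1.2]
grip_width: 0.0473
finger_force: 30.0
```

```bash
python3 - <<'E'
from h import *
np.set_printoptions(precision=3,suppress=True)
s=telemetry.state();print(s['eef_pos'],s['wrist_force'],s['orientation'])
E
```

```text
[ 0.588 -0.02   0.021] [-0.156  0.407 -1.214] [ 0.    -3.14  -0.001]
```

>>> step_arm(motion=[[[0,0,-0.05],[0,0,0],-1],[[0,0,0],[0,0,0],0.4],[[0,0,0],[0,0,0],0.4],[[0,0,0],[0,0,0],0.4],[[0,0,0.4],[0,0,0],0.4]])

```text
t: 20.65
eef_pos: [0.5883, -0.0199, 0.0319]
orientation: [0.0, -3.14, -0.001]
wrist_force: [-1.0, 0.5, -0.2]
grip_width: 0.066
finger_force: 0.0
```

>>> step_arm(motion=[[[0,0,1],[0,0,0],0.4],[[0,0,1],[0,0,0],0.4],[[0,0,1],[0,0,0],0.4],[[-0.4,-1,0.5],[0,0,-0.5],0.4],[[-0.4,-1,0],[0,0,-0.5],0.2]])

```text
t: 21.15
eef_pos: [0.5658, -0.0804, 0.1408]
orientation: [0.157, 3.133, -0.002]
wrist_force: [-0.9, -0.2, -0.4]
grip_width: 0.0626
finger_force: 0.0
```

>>> step_arm(motion=[[[-0.4,-1,0],[0,0,-0.5],0.1],[[-0.4,-1,0],[0,0,-0.5],0],[[-0.4,-1,0],[0,0,-0.5],0],[[-0.4,-1,0],[0,0,-0.5],0],[[-0.4,-1,0],[0,0,-0.5],0]])

```text
t: 21.65
eef_pos: [0.5044, -0.2312, 0.1385]
orientation: [0.55, 3.092, -0.001]
wrist_force: [0.2, -0.7, -0.8]
grip_width: 0.0474
finger_force: 0.0
```

>>> step_arm(motion=[[[-0.4,-1,0],[0,0,0],0],[[-0.4,-1,0],[0,0,0],0],[[-0.1,-0.7,-0.5],[0,0,0],0],[[0,0,-0.5],[0,0,0],0],[[0,0,0],[0,0,0],0]])

```text
t: 22.15
eef_pos: [0.477, -0.3111, 0.1067]
orientation: [-0.548, -3.092, -0.002]
wrist_force: [-0.3, -0.3, 0.1]
grip_width: 0.0476
finger_force: 0.0
```

```bash
python3 - <<'E'
from h import *
np.set_printoptions(precision=3,suppress=True)
s=telemetry.state();p=s['eef_pos'];print(p,s['orientation'],s['q'])
a=save('wrist','w9.png')
b=save('top','t9.png')
cv2.imwrite('pics/c9.png',np.hstack([cv2.resize(a,None,fx=.75,fy=.75),cv2.resize(b[110:290,180:340],(280,315))]))
print('brush',proj('wrist',np.array([[.383,-.306,.01],[.476,-.340,.01],[.509,-.351,.01]]))*.75)
for k,z in(('tub',.046),('bottle',.06),('small_pot',.08),('coaster',.01)):
  for r in vision.find_in('top',k)[:2]:
    q=r['box'];print(k,r,ray('top',q[0]+q[2]/2,q[1]+q[3]/2,z)[:2])
E
```

```text
[ 0.477 -0.311  0.107] [-0.548 -3.092 -0.002] [-0.694  0.504  1.779  0.     0.861 -1.914]
brush [[187.513  64.139]
 [189.395 156.878]
 [190.856 186.137]]
tub {'box': [315.7, 187.5, 29.2, 31.2], 'confidence': 0.67} [ 0.567 -0.132]
bottle {'box': [276.3, 183.2, 20.3, 24.2], 'confidence': 0.75} [ 0.584 -0.024]
bottle {'box': [235.5, 122.5, 29.3, 30.1], 'confidence': 0.19} [0.731 0.065]
small_pot {'box': [328.5, 193.9, 8.9, 11.8], 'confidence': 0.74} [ 0.568 -0.136]
coaster {'box': [313.9, 191.6, 32.9, 32.9], 'confidence': 0.64} [ 0.562 -0.135]
```

View pics/c9.png

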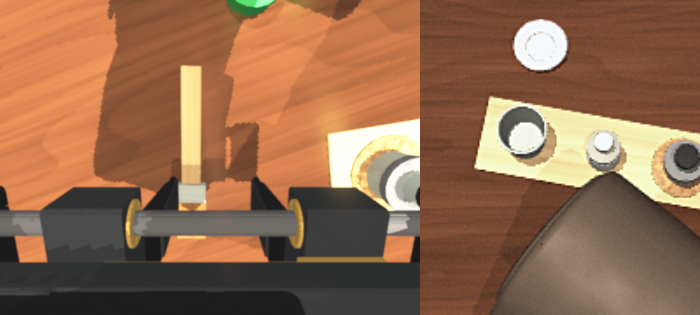

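The handle is vertical in the wrist view at x≈191, so yaw is good. The brush middle is at about (0.477, −0.338). The top view at right shows the bottle and the tub-and-pot stack in place.

>>> step_arm(motion=[[[0,-0.9,-0.5],[0,0,0],0],[[0,0,-1],[0,0,0],0],[[0,0,-1],[0,0,0],0],[[0,0,-1],[0,0,0],0],[[0,0,-0.6],[0,0,0],0]])

```text
t: 22.95
eef_pos: [0.4777, -0.3374, -0.0172]
orientation: [-0.546, -3.093, -0.001]
wrist_force: [0.2, -0.3, -0.2]
grip_width: 0.0478
finger_force: 0.0
```

>>> step_arm(motion=[[[0,0,-0.08],[0,0,0],0],[[0,0,0],[0,0,0],0]])

```text
t: 23.15
eef_pos: [0.4782, -0.3379, -0.0177]
orientation: [-0.546, -3.094, -0.0]
wrist_force: [0.9, 0.8, -0.5]
grip_width: 0.0476
finger_force: 0.0
```

>>> step_arm(motion=[[[0,0,-0.06],[0,0,0],0],[[0,0,-0.05],[0,0,0],0],[[0,0,0],[0,0,0],0]])

```text
t: 23.45
eef_pos: [0.4782, -0.3381, -0.0207]
orientation: [0.546, 3.093, -0.001]
wrist_force: [0.0, 1.0, 0.2]
grip_width: 0.0475
finger_force: 0.0
```

>>> step_arm(motion=[[[0,0,0],[0,0,0],-1],[[0,0,0],[0,0,0],-1],[[0,0,0],[0,0,0],-1],[[0,0,0],[0,0,0],-1],[[0,0,0],[0,0,0],-1]])

```text
t: 23.95
eef_pos: [0.4783, -0.3384, -0.0208]
orientation: [0.547, 3.093, -0.001]
wrist_force: [-0.2, 0.3, 6.5]
grip_width: 0.0128
finger_force: 2.7
```

>>> step_arm(motion=[[[0,0,0.3],[0,0,0],-1],[[0,0,0.8],[0,0,0],-1],[[0,0,1],[0,0,0],-1],[[0,0,0.5],[0,0,0],-1]])

```text
t: 24.35
eef_pos: [0.4784, -0.3384, 0.0592]
orientation: [0.546, 3.092, -0.002]
wrist_force: [0.2, -0.3, -0.7]
grip_width: 0.0002
finger_force: 0.0
```

```bash
python3 - <<'E'
from h import *
np.set_printoptions(precision=3,suppress=True)
s=telemetry.state();print(s['eef_pos'],s['grip_width'],s['finger_force'],s['ft_torque'],s['wrist_force'])
b=vision.capture('top')[:,:,::-1]; cv2.imwrite('pics/t10.png',cv2.resize(b[190:280,100:180],None,fx=7,fy=6.6,interpolation=cv2.INTER_CUBIC))
E
```

```text
[ 0.478 -0.338  0.059] 0.00021554508069816932 0.0 [ 0.022 -0.008 -0.018] [ 0.218 -0.279 -0.706]
```

View pics/t10.png

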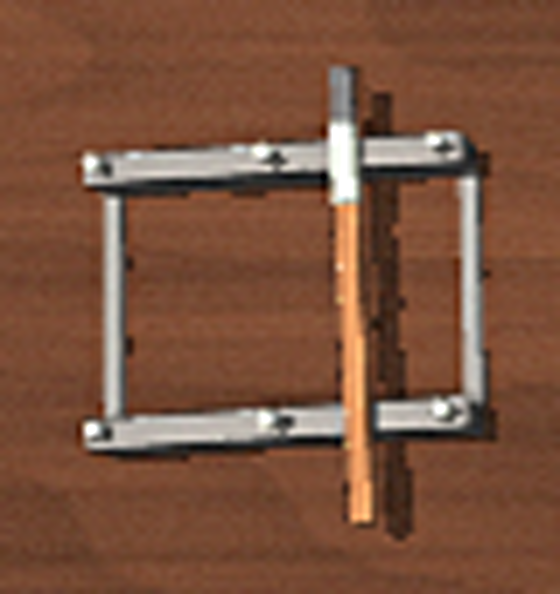

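The fingers slid off the top of the handle, so they were still too high. I'll reopen, check the brush pose numerically, and go lower with force checks.

>>> step_arm(motion=[[[0,0,0.8],[0,0,0],0],[[0,0,0.8],[0,0,0],0],[[0,0,0],[0,0,0],0],[[0,0,0],[0,0,0],0],[[0,0,0],[0,0,0],0]])

```text
t: 24.9
eef_pos: [0.4775, -0.3376, 0.1036]
orientation: [-0.547, -3.092, -0.002]
wrist_force: [0.3, 0.6, -0.4]
grip_width: 0.0352
finger_force: 0.0
```

```bash
python3 - <<'E'
from h import *
np.set_printoptions(precision=3,suppress=True)
s=telemetry.state();p=s['eef_pos'];print(p)
# rest from top image crop of t10 (7x, 6.6y; origin 100,190)
pin=np.array([[95,165],[270,155],[440,146],[95,430],[275,420],[447,409]])
P=np.array([ray('top',100+u/7,190+v/6.6,.042)[:2] for u,v in pin]);print(P,P.mean(0))
print('thin',[ray('top',100+u/7,190+v/6.6,.03)[:2] for u,v in((343,66),(362,522))])
im=cv2.imread('pics/w9.png')
def seg(a,f):
    hsv=cv2.cvtColor(a,cv2.COLOR_BGR2HSV);m=((hsv[...,0]>16)&(hsv[...,0]<32)&(hsv[...,1]>60)&(hsv[...,1]<190)&(hsv[...,2]>110)).astype(np.uint8)
    m[245:]=0
    n,l,st,c=cv2.connectedComponentsWithStats(m)
    for i in range(1,n):
        if st[i,4]>800:
            r=cv2.minAreaRect(np.argwhere(l==i)[:,::-1].astype(np.float32));print(f,st[i],r)
seg(im,'old');seg(save('wrist','w11.png'),'new')
for u in((286,80),(286,200)): print(ray('wrist',*u,.01)[:2])
for n in('top','side','wrist'):
  for r in vision.find_in(n,'wide_brush')[:1] if n!='side' else (vision.capture('side'),vision.find_in('side','wide_brush'))[1][:1]:
    q=r['box'];print(n,r,ray(n,q[0],q[1],.01)[:2],ray(n,q[0]+q[2],q[1]+q[3],.01)[:2])
E
```

```text
[ 0.477 -0.338  0.104]
[[0.54  0.4  ]
 [0.544 0.338]
 [0.547 0.279]
 [0.441 0.394]
 [0.445 0.332]
 [0.449 0.273]] [0.494 0.336]
thin [array([0.58 , 0.318]), array([0.408, 0.303])]
old [ 241   88   27  157 4000] ((254.0, 166.0), (156.0, 26.0), 90.0)
old [ 466  179   94   66 1663] ((505.1839904785156, 208.76705932617188), (47.17277908325195, 97.74301147460938), 62.140350341796875)
new [ 273   74   28  161 4037] ((286.42694091796875, 154.0235595703125), (26.367691040039062, 159.97305297851562), 0.5562521815299988)
new [ 499  169   61   76 1613] ((527.529541015625, 203.8275604248047), (39.00657272338867, 92.92977142333984), 33.94358444213867)
[ 0.388 -0.305]
[ 0.477 -0.337]
side {'box': [308.0, 308.5, 119.9, 46.2], 'confidence': 0.66} [ 0.43  -0.247] [ 0.51  -0.432]
wrist {'box': [264.2, 74.0, 43.3, 204.9], 'confidence': 0.92} [ 0.379 -0.319] [ 0.55  -0.344]
```

The brush is still centred at u=286 with 0.5° of yaw error, so I descend again and go deeper.

>>> step_arm(motion=[[[0,0,-1],[0,0,0],0],[[0,0,-1],[0,0,0],0],[[0,0,-1],[0,0,0],0],[[0,0,-0.8],[0,0,0],0],[[0,0,-0.4],[0,0,0],0]])

```text
t: 25.65
eef_pos: [0.4772, -0.3374, -0.0235]
orientation: [-0.546, -3.091, -0.003]
wrist_force: [-0.5, -0.5, 0.5]
grip_width: 0.0473
finger_force: 0.0
```

>>> step_arm(motion=[[[0,0,-0.08],[0,0,0],0],[[0,0,-0.05],[0,0,0],0],[[0,0,0],[0,0,0],0]])

```text
t: 25.95
eef_pos: [0.4784, -0.3383, -0.0244]
orientation: [0.546, 3.093, -0.001]
wrist_force: [0.1, 0.0, -0.4]
grip_width: 0.0472
finger_force: 0.0
```

>>> step_arm(motion=[[[0,0,-0.04],[0,0,0],0],[[0,0,-0.04],[0,0,0],0],[[0,0,0],[0,0,0],0]])

```text
t: 26.25
eef_pos: [0.4781, -0.3381, -0.0273]
orientation: [0.547, 3.093, -0.0]
wrist_force: [-0.8, -0.3, -0.4]
grip_width: 0.0478
finger_force: 0.0
```

>>> step_arm(motion=[[[0,0,-0.03],[0,0,0],0],[[0,0,0],[0,0,0],-1],[[0,0,0],[0,0,0],-1],[[0,0,0],[0,0,0],-1],[[0,0,0],[0,0,0],-1]])

```text
t: 26.75
eef_pos: [0.478, -0.338, -0.0286]
orientation: [0.547, 3.094, 0.0]
wrist_force: [-0.7, 0.5, -0.6]
grip_width: 0.0216
finger_force: 30.0
```

>>> step_arm(motion=[[[0,0,0],[0,0,0],-1],[[0,0,0],[0,0,0],-1]])

```text
t: 26.95
eef_pos: [0.4779, -0.338, -0.0285]
orientation: [0.547, 3.094, 0.0]
wrist_force: [1.0, -0.1, 0.3]
grip_width: 0.0211
finger_force: 29.9
```

The brush is gripped at 21 mm with 30 N. The rest centre is (0.494, 0.336) with yaw +3.6°, so the left place is at (0.492, 0.366). I lift high, rotate by +0.41 rad and carry it over.

>>> step_arm(motion=[[[0,0,0.4],[0,0,0],-1],[[0,0,1],[0,0,0],-1],[[0,0,1],[0,0,0],-1],[[0,0,1],[0,0,0],-1],[[0,0.3,1],[0,0,0],-1]])

```text
t: 27.45
eef_pos: [0.4779, -0.3295, 0.1055]
orientation: [0.548, 3.093, -0.001]
wrist_force: [0.1, 0.2, -1.1]
grip_width: 0.0214
finger_force: 29.9
```

>>> step_arm(motion=[[[0,0.7,0.8],[0,0,0.41],-1],[[0,1,0],[0,0,0.41],-1],[[0,1,0],[0,0,0.41],-1],[[0,1,0],[0,0,0.41],-1],[[0,1,0],[0,0,0.41],-1]])

```text
t: 27.95
eef_pos: [0.4777, -0.1868, 0.1284]
orientation: [0.225, 3.133, -0.0]
wrist_force: [0.8, 0.2, -1.2]
grip_width: 0.0219
finger_force: 29.9
```

>>> step_arm(motion=[[[0,1,0],[0,0,0.41],-1],[[0,1,0],[0,0,0.41],-1],[[0,1,0],[0,0,0.41],-1],[[0,1,0],[0,0,0.41],-1],[[0,1,0],[0,0,0.42],-1]])

```text
t: 28.45
eef_pos: [0.4778, -0.0368, 0.1283]
orientation: [-0.099, 3.139, -0.0]
wrist_force: [0.7, 0.1, -1.9]
grip_width: 0.0216
finger_force: 29.9
```

>>> step_arm(motion=[[[0,1,0],[0,0,0],-1],[[0,1,0],[0,0,0],-1],[[0,1,0],[0,0,0],-1],[[0.1,1,0],[0,0,0],-1],[[0.1,1,0],[0,0,0],-1]])

```text
t: 28.95
eef_pos: [0.4838, 0.1133, 0.1284]
orientation: [-0.096, 3.139, 0.0]
wrist_force: [-0.1, -1.0, -0.3]
grip_width: 0.0214
finger_force: 29.9
```

>>> step_arm(motion=[[[0.1,1,0],[0,0,0],-1],[[0.1,1,0],[0,0,0],-1],[[0.1,1,0],[0,0,0],-1],[[0,1,0],[0,0,0],-1],[[0,1,0],[0,0,0],-1]])

```text
t: 29.45
eef_pos: [0.4928, 0.2633, 0.1283]
orientation: [-0.096, 3.14, 0.0]
wrist_force: [0.2, -0.0, -0.6]
grip_width: 0.0214
finger_force: 29.9
```

>>> step_arm(motion=[[[0,1,0],[0,0,0],-1],[[0,1,0],[0,0,0],-1],[[0,0.4,0],[0,0,0],-1],[[0,0,0],[0,0,0],-1]])

```text
t: 29.85
eef_pos: [0.4926, 0.3349, 0.1278]
orientation: [-0.099, 3.14, 0.0]
wrist_force: [-0.2, -0.0, -0.2]
grip_width: 0.0214
finger_force: 29.9
```

>>> step_arm(motion=[[[0,1,0],[0,0,0],-1],[[0,0.03,-0.5],[0,0,0],-1],[[0,0,-1],[0,0,0],-1],[[0,0,-1],[0,0,0],-1],[[0,0,-1],[0,0,0],-1]])

```text
t: 30.35
eef_pos: [0.4932, 0.3635, 0.022]
orientation: [-0.095, 3.14, 0.0]
wrist_force: [0.7, 1.3, -0.5]
grip_width: 0.0216
finger_force: 29.9
```

>>> step_arm(motion=[[[0,0,0],[0,0,0],-1],[[0,0,0],[0,0,0],-1]])

```text
t: 30.55
eef_pos: [0.4933, 0.3641, 0.0232]
orientation: [0.095, -3.14, 0.0]
wrist_force: [-0.2, -0.3, -0.6]
grip_width: 0.0218
finger_force: 29.9
```

```bash
python3 - <<'E'
from h import *
np.set_printoptions(precision=3,suppress=True)
s=telemetry.state();p=s['eef_pos'];print(p,s['wrist_force'])
a=save('wrist','w12.png');b=save('side','s12.png')
for P in ([.540,.400,.042],): print(proj('wrist',np.array(P)))
r=cv2.resize(b[110:190,110:230],(390,260));t=cv2.resize(vision.capture('top')[180:280,90:200,::-1],(390,290))
cv2.imwrite('pics/c12.png',np.hstack([cv2.resize(a[:, 90:490],(400,420)),np.vstack([r,t])[:420] if 0 else cv2.resize(np.vstack([r,t]),(390,420))]))
# pins expected
ex=np.array([.998,.063,0]);ey=np.array([-.063,.998,0]);c=np.array([.494,.336,.042])
print('pins wrist',proj('wrist',np.array([c+x*ex+y*ey for x in(-.05,.05) for y in(0,.06)]))-[90,0])
E
```

```text
[0.493 0.364 0.023] [-0.168 -0.342 -0.579]
[343.863 328.662]
pins wrist [[138.048 149.105]
 [259.125 149.002]
 [144.999 328.883]
 [251.81  328.772]]
```

View pics/c12.png

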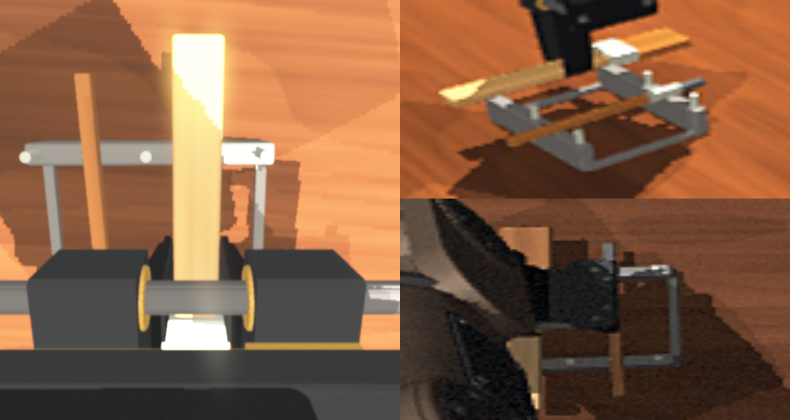

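The last picture shows the brush aligned over the left place. The pins at (146,156) and (260,152) imply a shift of about +4 mm in y and +1 mm in x.

>>> step_arm(motion=[[[0.04,0.13,0],[0,0,0],-1],[[0,0,-0.4],[0,0,0],-1],[[0,0,-0.2],[0,0,0],-1],[[0,0,-0.13],[0,0,0],-1],[[0,0,0],[0,0,0],-1]])

```text
t: 31.2
eef_pos: [0.4939, 0.3687, -0.0002]
orientation: [0.096, -3.139, 0.001]
wrist_force: [-1.1, -0.8, 0.3]
grip_width: 0.0219
finger_force: 30.0
```

>>> step_arm(motion=[[[0,0,-0.04],[0,0,0],-1],[[0,0,0],[0,0,0],-1]])

```text
t: 31.4
eef_pos: [0.4941, 0.3688, -0.0006]
orientation: [-0.096, 3.14, 0.0]
wrist_force: [-0.2, -0.0, -1.2]
grip_width: 0.0216
finger_force: 30.0
```

>>> step_arm(motion=[[[0,0,-0.03],[0,0,0],-1],[[0,0,0],[0,0,0],-0.1],[[0,0,0],[0,0,0],-0.1],[[0,0,0],[0,0,0],-0.1],[[0,0,0.2],[0,0,0],-0.1]])

```text
t: 31.9
eef_pos: [0.4938, 0.3686, 0.004]
orientation: [0.096, -3.139, 0.001]
wrist_force: [-0.9, -0.1, -0.0]
grip_width: 0.0421
finger_force: 0.0
```

>>> step_arm(motion=[[[0,0,0.5],[0,0,0],-0.1],[[0,0,1],[0,0,0],-0.1],[[0,0,1],[0,0,0],-0.1],[[0,0,1],[0,0,0],-0.1],[[0,0,1],[0,0,0],-0.1]])

```text
t: 32.4
eef_pos: [0.4941, 0.3688, 0.1421]
orientation: [-0.096, 3.139, 0.001]
wrist_force: [0.2, 0.4, -0.6]
grip_width: 0.0427
finger_force: 0.0
```

>>> step_arm(motion=[[[-0.7,1,0.3],[0,0,0],0],[[-0.7,1,0],[0,0,0],0],[[-0.7,1,0],[0,0,0],0],[[-0.7,1,0],[0,0,0],0],[[-0.7,1,0],[0,0,0],0]])

```text
t: 32.9
eef_pos: [0.3882, 0.52, 0.15]
orientation: [-0.096, 3.139, 0.002]
wrist_force: [0.2, 0.1, 1.0]
grip_width: 0.0473
finger_force: 0.0
```

```bash
python3 - <<'E'
from h import *
np.set_printoptions(precision=3,suppress=True)
s=telemetry.state();print(s['eef_pos'],s['wrist_force'],s['grip_width'])
for n in('top','side'):
  im=save(n,n+'f.png')
  for k,z in (('tub',.035),('bottle',.05),('small_pot',.07),('coaster',.01),('rinse_pot',.04),('wide_brush',.034),('thin_brush',.03),('saucer',.007),('rest',.028)):
   for r in vision.find_in(n,k)[:3 if k=='tub' else 1]:
    b=r['box'];print(n,k,np.round(b),round(r['confidence'],2),ray(n,b[0]+b[2]/2,b[1]+b[3]/2,z)[:2])
im=cv2.imread('pics/topf.png')
hsv=cv2.cvtColor(im,cv2.COLOR_BGR2HSV)[190:290,100:180]
m=((hsv[...,0]>16)&(hsv[...,0]<32)&(hsv[...,1]>50)&(hsv[...,2]>110)).astype(np.uint8)
n,l,st,c=cv2.connectedComponentsWithStats(m)
for i in range(1,n):
  if st[i,4]>40:
    print(st[i]); 
    for v in(st[i,1],st[i,1]+st[i,3]): 
      us=np.argwhere(l==i);uu=us[abs(us[:,0]-v)<6][:,1].mean();print(ray('top',100+uu,190+v,.038)[:2])
print(hsv[::12,20:50:3,0]) if st[1:,4].max(initial=0)<41 else 0
E
```

```text
[0.388 0.52  0.15 ] [0.209 0.15  1.021] 0.04733845300009552
top tub [317. 188.  28.  29.] 0.71 [ 0.571 -0.134]
top tub [356. 285.  27.  26.] 0.68 [ 0.337 -0.223]
top tub [309. 281.  25.  24.] 0.66 [ 0.35  -0.107]
top bottle [277. 185.  20.  24.] 0.89 [ 0.581 -0.025]
top small_pot [327. 194.  12.  18.] 0.56 [ 0.564 -0.135]
top coaster [311. 193.  36.  30.] 0.82 [ 0.562 -0.132]
top rinse_pot [224. 172.  26.  31.] 0.87 [0.608 0.099]
top thin_brush [148. 205.  10.  60.] 0.75 [0.49  0.305]
top saucer [235. 123.  30.  27.] 0.61 [0.751 0.069]
top rest [114. 209.  56.  49.] 0.63 [0.497 0.331]
side tub [235. 301.  34.  43.] 0.86 [ 0.327 -0.228]
side tub [310. 219.  30.  30.] 0.72 [ 0.565 -0.143]
side tub [197. 259.  35.  38.] 0.65 [ 0.336 -0.11 ]
side bottle [282. 173.  22.  47.] 0.82 [ 0.585 -0.026]
side small_pot [316. 205.  20.  24.] 0.79 [ 0.571 -0.138]
side coaster [299. 232.  43.  23.] 0.58 [ 0.56  -0.138]
side rinse_pot [248. 154.  38.  40.] 0.74 [0.607 0.087]
side wide_brush [123. 130.  78.  32.] 0.81 [0.488 0.356]
side thin_brush [143. 140.  59.  29.] 0.53 [0.491 0.312]
side saucer [306. 159.  26.  14.] 0.91 [0.757 0.077]
[ 22  33   9  53 455]
[0.521 0.369]
[0.392 0.363]
```

Everything checks out: the brush middle is at about (0.492, 0.366), and the stack and bottle are in place. Handing in.

```bash
python3 -c "
from bench import ctrl;print(ctrl.close_job())"
```

```text
the job is handed in; nothing more can be done
None
```

The layout is done and handed in at about 33 s: the tub is on the coaster with the small pot on its lid, the bottle stands midway between coaster and rinsing pot, and the wide brush lies in the rest's left place. The last check put each within a few millimetres of its target, and the thin brush and saucer still where they were.

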